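Unlock the toggle clamp and take out the drilled drawer runner

TASK

The drawer runner in the drilling jig is finished. Push the clamp's safety tab back until it clicks home at its stop, firmly but without ramming it, then lift the clamp handle right up, never forcing it while the tab still holds it, and take the runner out and lay it flat in the wooden tray without dropping it. Leave everything else where it is.

Things in the scene. Friction and masses are not known exactly. Their poses are not given: they have to be found in the camera images.
- jig: Drilling jig: plywood board 300 x 280 x 18 mm fixed to the bench. Frame: origin on the bench, board x -150 to 150, y -130 to 150; x runs along the clamp from its handle towards the runner, y across, z up; offsets in mm below are in this frame. Toggle clamp on the line y = 75: base and cheeks x -35 to 31, up to z 66; handle towards -x; hold-down bar towards +x, its rubber tip over the runner at x 75.
- tab_place (a point): NOMINAL middle of the safety tab's pushing face, jig (-90, 121, 53). The real face may lie up to 8 mm either way along x: its bracket sits in slotted holes and is not measured; find it by touch. The tab is an upright steel thumb piece 10 (x) x 22 (y) mm, z 36 to 70, pushed along +x. Below it bracket and rails: x -102 to 13, y 102 to 145, up to z 33; a bridge up to z 54 at x -47 to -13.
- tab_stop (a point): NOMINAL place of the tab's face when home, 22 mm further along +x (same +-8 mm). A weak spring (1 to 3 N) drives the tab back; at 14 to 18 mm of travel it rides over a spring plunger (up to about 12 N), then snaps on and stays home at a rigid stop. Pushed less, it springs back. At the stop the force climbs steeply: stop pushing at about 17 N; over 30 N it is rammed.
- tab_hook (a point): NOMINAL tip of the tab's hook (24 x 23 x 4 mm, z 58 to 62), on the handle's side of the tab: it lies over a steel pin (6 mm thick, out to y 96) that sticks out of the handle's side at jig x -70, 2 mm above it, and stays clear of it only when the tab is home.
- jig_rests (a point): middle of the runner's seat, jig (75, -10, 30): two aluminium rest bars, 50 x 18 mm, top at z 30, at y -105 and y 75; steel locating pins 8 mm thick up to z 44 at (98, -100), (98, 90) and (75, -136). Between the bars the runner is free on both sides.
- clamp_handle (a joint): clamp handle, rad: 0 down (clamped, level, pointing along the jig's -x), grows as it is lifted, to its stop at 1.40; it stays where it is left (about 4 N at the grip to lift). While the tab is not home the handle locks after about 0.03 rad. The hold-down bar follows, 1.14 times as far, and stands up when the handle is up.
- handle_grip (a point): point on the handle's middle line in its black plastic grip, 110 mm from the pivot; the grip is 62 mm long (15 mm past this point to its end, 47 mm towards the pivot), 22 mm wide (y) and 18 mm thick; z about 53 mm when down, with 26 mm free below it. Rigid sideways. Its axes turn with the handle: -x points to the free end.
- handle_pivot (a point): the handle's hinge axis (level, along the jig's y), at (-10, 75, 53) in the jig's frame
- runner_mid (a point): centre of the runner: a pale wooden strip 240 (y) x 36 (x) x 20 mm (z), about 0.12 kg, lying on the rest bars at z 30 to 50 mm, along the jig's y at about (74, -11); 12 mm free below it between the bars
- tray: empty plywood tray fixed to the bench, 320 (x) x 180 (y) x 26 mm outside, 5 mm walls and floor; origin under its centre
- label_frame: loose steel label holder, 50 x 76 x 15 mm, on the jig board: leave alone
- pencil: loose pencil, 130 mm, on the jig board: leave alone
Things that resemble listed ones, but are neither listed nor needed, are in the scene too. Of the things that look like the part that bears runner_mid, the larger one is meant.

How it is judged:
By the outcome, as a careful person would: the job done as asked, in the order asked, and still so for the second after the job is handed in, with the robot touching nothing.
It also fails if it takes over 72 s, if anything falls off the work surface, if the arm or the gripper's body presses on something with over 40 N, if the wrist force passes 120 N, or if a joint passes its speed limit or range.

ROBOT

A 6-joint arm with a two-finger parallel gripper is mounted at the origin on the work surface. World frame = base frame: x ahead of the robot, y to its left, z up, the work surface at z = 0. Lengths are in mm, angles in degrees, forces in N, time in s.
With the tool pointing down it reaches from about 350 to 850 mm from the base axis. Payload 8.1 kg.
Tool frame: the origin (TCP) lies at the very end of the fingers, on their centre line; the grasp point (between the pads) lies 19 mm behind it (tcp_to_grasp is the distance from the TCP to the grasp point, in mm); z points along the fingers, x is the direction in which the jaws open and shut, and the axes are right-handed (so a half turn about z gives the same grasp; the last joint's range is limited). The gripper opens to 85 mm and grips with 20 to 120 N. Pads are 22 mm wide; open, the fingers measure 114 mm over their backs; the gripper's body (76 mm by 85 mm) begins 54 mm behind the grasp point. The pads swing forward as they close: fully open they stand 13 mm farther back than shut.
Start: joints at [67.07, 7.471, 85.268, -0, 87.261, -4.893], TCP at [185.754, 570.526, 203.992] pointing down, gripper open.
Joint ranges: [-169.43, 169.43], [-51.17, 129.36], [1.28, 143.12], [-76.62, 256.62], [0, 156.53], [-152.29, 152.29]. Speed limits (degrees/s): [136.94, 136.94, 159.86, 180, 180, 180].

INTERFACE

Orientations are given as [roll, pitch, yaw] about the fixed x, y, z axes, in that order (R = Rz(yaw) Ry(pitch) Rx(roll)).
In Python, from bench import * gives the robot as it stands. The module is installed in compiled form; this text tells all that it offers.
- The arm moves only by the tool apply_moves, never from a script. Its argument "targets" is text: rows parted by semicolons, each of 7 numbers parted by spaces: the turn, a rotation vector about the tool's x, y, z in rad, then the shift along the tool's x, y, z in cm, then the finger opening in cm, from 0 to 8.54. A call has exactly 5 rows; each row is the pose to reach, as a shift and turn from the pose commanded when the call began, along the tool's axes at that moment; what a row does not reach only later rows make up. A row lasts 1/10 s, in which the tool goes at most 50 mm and 8.59 degrees, less where a joint would pass 70% of its speed; a pose out of reach is approached as far as the arm can. A call with a gripper value outside its range is refused whole. The fingers move at their own pace and stop on an object; "force" is the grip in N (left out, the last holds). Time passes only in rows, so rows that repeat a pose let the fingers close, or fill a call up. It gives the time, the measured TCP pose, the force and the opening at its end, in the units of the state.
- sense(): the state, without advancing time (a new reading comes with each control period).
- snapshot(name): name is "scene" or "top" or "wrist"; returns the picture (400x640x3 uint8, red, green, blue); there is no depth.
- camera_model(name): a dict with "fx", "fy", "cx", "cy" (pixels), "k1" (the pictures are not rectified: a ray, as slopes to the right and down, at radius r is drawn at 1 + k1 r^2 times it, then the intrinsics apply), "position" and "attitude" of the camera in the world; the wrist camera has in their place "T_tool_cam" (4x4, takes a point from camera to tool coordinates, whose origin is the TCP and whose axes are the tool frame's). Camera axes: x right, y up, looking along -z (the intrinsics and any distortion apply to the point x, -y, -z); pixel columns grow to the right and rows downward; lengths in mm; the calibration is good to about 2 mm. A picture is of the moment at which its call begins: read the wrist's pose just before it. camera_model takes no time and is no camera call.
- hand_in(): hands the job in, once; it reports no verdict.
Trained networks look in the newest picture that a camera, given by its name, has taken for a name from the list of things; names that differ only in an ending like _2 or _b are one class to them, and where a whole thing is asked for, a point or a joint stands for the part that bears it (a point fixed in the world has none). Each returns a list of dicts, best first, with "confidence" (0 to 1); they miss things now and then, are a little off and sometimes report something else, mostly with a low value. They report only what shows in the picture. A call takes as long as a camera call. They do not tell look-alikes from the thing itself.
- recognise(camera, query): "at" ([row, column] in pixels, amid what is visible of it).
- place_of(camera, query): "at" ([row, column] in pixels: a listed point, or the origin of a listed thing).
The state is a dict: "time": time; "joint_pos": joint angles; "qd": joint speeds; "joint_efforts": joint torques, N m; "tool_pos": TCP position; "tcp_rot": TCP orientation; "ft_force": force on the tool from outside, world axes, zero at the start; "wrist_torque": the same for the moment, N m; "finger_gap": finger opening in mm.
Only numpy, scipy, OpenCV 4.12 (cv2) and the standard library are available. Lean on these libraries where they do the work, as an engineer would, in place of code of your own. Each camera call takes 0.05 s, during which the arm holds its last target. There are 200 camera calls.

## Working session

There is one attempt and no reset: what is moved stays moved. The work goes in short steps, Python scripts to look and compute and a tool call to move; the robot and the scene stay as the last step left them, time stands still between calls to the robot, and variables do not carry over. Pictures are saved under pics/ and viewed, about 8 in all and at most 12, crops included, and the job is handed in when it is done.

Besides the shell and the picture viewer there is one more tool, called after ">>>" as name(argument=value, ...), one argument or row to a line, values as JSON. apply_moves: Moves the arm, as the interface text tells. Its arguments: {"type":"object","properties":{"targets":{"type":"string"},"force":{"type":"number"}},"required":["targets"]}

```bash
mkdir -p pics; cat > h.py <<'E'
from bench import *
import numpy as np, cv2
from scipy.spatial.transform import Rotation as R
def cam(n):
    m=camera_model(n)
    if n=="wrist":
        s=sense(); T=np.eye(4); T[:3,:3]=R.from_euler('xyz',s['tcp_rot'],degrees=True).as_matrix(); T[:3,3]=s['tool_pos']
        T=T@np.array(m['T_tool_cam']); return m,T[:3,:3],T[:3,3]
    return m,None,np.array(m['position'])
def ray(m,rc):
    v,u=rc; d=np.array([(u-m['cx'])/m['fx'],(v-m['cy'])/m['fy']]); p=d.copy()
    for _ in range(20): p=d/(1+m['k1']*(p@p))
    return np.array([p[0],-p[1],-1])
def save(img,name): cv2.imwrite('pics/'+name,img[:,:,::-1])
E
python3 - <<'E'
from h import *
print(sense())
for n in ("scene","top","wrist"): print(n,camera_model(n))
a=snapshot("scene");b=snapshot("top")
save(a,"s1.png");save(b,"t1.png")
for c in ("scene","top"):
  for q in ("jig","tray","runner_mid","handle_grip","handle_pivot","tab_place","jig_rests","label_frame"):
    print(c,q,[(np.round(d['at']),round(d['confidence'],2)) for d in place_of(c,q)][:4])
E
```

```text
{'time': 0.0, 'joint_pos': array([ 6.70708035e+01,  7.51389867e+00,  8.53290444e+01,  5.64470124e-04,
        8.72620274e+01, -4.89355065e+00]), 'qd': array([ 0.01585346,  0.0698758 , -0.01756373, -0.12523248,  0.03263999,
        0.02551901]), 'joint_efforts': array([-8.32638452e-04, -5.69397891e+01, -5.00552201e+01, -4.41931425e-04,
        1.50749227e-02,  5.86022384e-05]), 'tool_pos': array([185.51142819, 569.97249352, 202.95934116]), 'tcp_rot': array([-1.79990484e+02,  1.04539779e-01,  7.19643354e+01]), 'ft_force': array([0.21600882, 1.09996737, 0.58841877]), 'wrist_torque': array([-0.04939272, -0.0068871 ,  0.02743636]), 'finger_gap': 85.72849416736634}
scene {'fx': 490.0584643228277, 'fy': 490.0584643228277, 'cx': 318.5750965984711, 'cy': 192.28429466038287, 'k1': 0.04649889704154509, 'position': array([ 786.978649  , -673.54262366,  723.97917806]), 'attitude': array([49.39710329,  1.0258627 , 26.69752021])}
top {'fx': 363.0453820331537, 'fy': 363.0453820331537, 'cx': 319.36312081062226, 'cy': 199.76754926296584, 'k1': -0.02292119298627322, 'position': array([364.95439398,  -2
[... 827 characters left out ...]
andle_pivot [(array([260., 336.]), 0.69)]
scene tab_place [(array([226., 313.]), 0.57)]
scene jig_rests [(array([323., 351.]), 0.96), (array([193., 406.]), 0.56)]
scene label_frame [(array([327., 276.]), 0.66)]
top jig [(array([164., 419.]), 0.84), (array([217., 443.]), 0.7)]
top tray [(array([150., 249.]), 0.59)]
top runner_mid [(array([125., 427.]), 0.7), (array([302., 439.]), 0.69)]
top handle_grip [(array([212., 383.]), 0.65)]
top handle_pivot [(array([163., 389.]), 0.64), (array([128., 432.]), 0.22)]
top tab_place [(array([196., 360.]), 0.69)]
top jig_rests [(array([129., 428.]), 0.64), (array([133., 429.]), 0.6)]
top label_frame [(array([181., 455.]), 0.7), (array([154., 252.]), 0.48)]
```

View pics/s1.png

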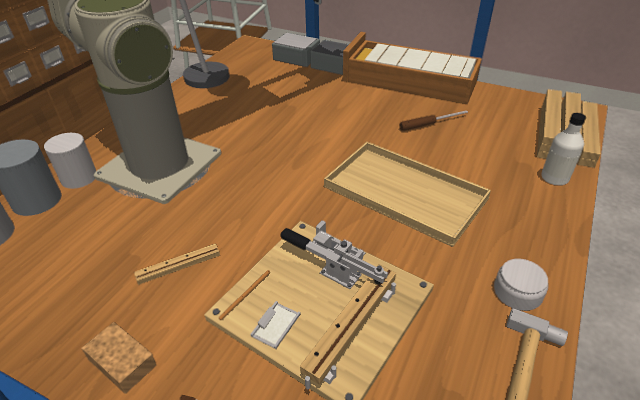

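View pics/t1.png

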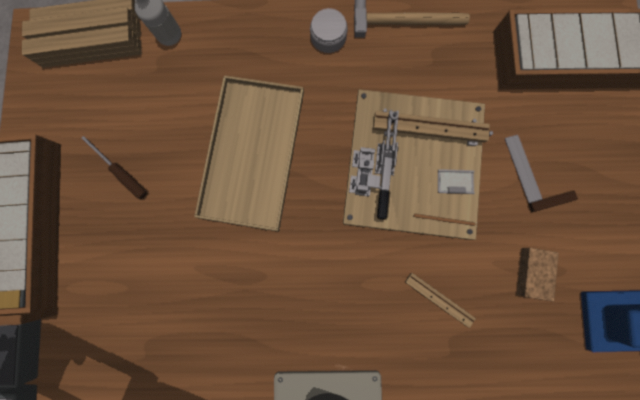

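```bash
cat >> h.py <<'E'
def at(n,rc,z):
    m,Rm,p=cam(n)
    if Rm is None: Rm=R.from_euler('xyz',m['attitude'],degrees=True).as_matrix()
    d=Rm@ray(m,rc); return p+d*(z-p[2])/d[2]
def proj(n,P):
    m,Rm,p=cam(n)
    if Rm is None: Rm=R.from_euler('xyz',m['attitude'],degrees=True).as_matrix()
    q=(np.atleast_2d(P)-p)@Rm; s=np.c_[q[:,0],-q[:,1]]/-q[:,2:]
    s=s*(1+m['k1']*(s**2).sum(1,keepdims=True)); return np.c_[m['cy']+m['fy']*s[:,1],m['cx']+m['fx']*s[:,0]]
E
python3 - <<'E'
from h import *
for z,n,rcs in ((0,'scene',[(304,321),(192,404)]),(0,'top',[(164,419),(150,249)]),(40,'top',[(125,427),(302,439)]),(40,'scene',[(320,353),(264,177)]),(53,'top',[(212,383),(163,389),(196,360)]),(53,'scene',[(232,288),(260,336),(226,313)])):
  for rc in rcs: print(n,rc,np.round(at(n,rc,z)))
E
```

```text
scene (304, 321) [ 538. -197.    0.]
scene (192, 404) [570. 159.   0.]
top (164, 419) [ 539. -210.    0.]
top (150, 249) [578. 165.   0.]
top (125, 427) [ 614. -220.   40.]
top (302, 439) [ 250. -225.   40.]
scene (320, 353) [ 613. -229.   40.]
scene (264, 177) [ 274. -259.   40.]
top (212, 383) [ 430. -118.   53.]
top (163, 389) [ 531. -134.   53.]
top (196, 360) [463. -73.  53.]
scene (232, 288) [ 424. -110.   53.]
scene (260, 336) [ 538. -134.   53.]
scene (226, 313) [460. -74.  53.]
```

The top view shows the jig board (corners about (92,360), (102,485), (237,476), (222,345)), with the clamp and its black handle grip around (200,384). The runner lies at about (127,430) and the look-alike short strip at (300,440). The tray is at about (150,250). The scene view agrees with this. I'll move the wrist camera over the jig next.

>>> apply_moves(
  targets="0 0 0 -5 7.5 0 8.5; 0 0 0 -9 14 -1 8.5; 0 0 0 -13.3 21 -2 8.5; 0 0 0 -18 28 -3 8.5; 0 0 0 -22 35 -3 8.5",
)

```text
time: 1.4
tool_pos: [345.1, 376.8, 223.2]
tcp_rot: [180.0, -0.1, 72.0]
ft_force: [1.2, 1.2, 0.2]
finger_gap: 85.0
```

>>> apply_moves(
  targets="0 0 0 -5 2.5 0 8.5; 0 0 0 -9.5 5 0 8.5; 0 0 0 -14 7.5 0 8.5; 0 0 -0.08 -19 10 0 8.5; 0 0 -0.16 -23 12 0 8.5",
)

```text
time: 1.9
tool_pos: [385.6, 130.0, 222.8]
tcp_rot: [179.9, -0.0, 81.3]
ft_force: [1.5, 0.4, -0.2]
finger_gap: 85.0
```

```bash
cat >> h.py <<'E'
def go(P,rpy):
    s=sense(); A=R.from_euler('xyz',s['tcp_rot'],degrees=True); B=R.from_euler('xyz',rpy,degrees=True)
    print('turn',np.round((A.inv()*B).as_rotvec(),3),'shift cm',np.round(A.inv().apply(np.array(P)-s['tool_pos'])/10,2),'| t',s['time'],np.round(s['tool_pos'],1),np.round(s['tcp_rot'],1),'F',np.round(s['ft_force'],1))
E
python3 - <<'E'
from h import *
go([490,-120,230],[180,0,81])
E
```

```text
turn [ 0.001 -0.     0.006] shift cm [-23.14  14.09  -0.71] | t 1.9 [385.6 130.  222.8] [179.9  -0.   81.3] F [ 1.5  0.4 -0.2]
```

>>> apply_moves(
  targets="0 0 0 -4 2.4 0 8.5; 0 0 0 -8 5 0 4; 0 0 0 -12.5 7.5 -0.3 0; 0 0 0 -17 10 -0.5 0; 0 0 0 -21 12.5 -0.7 0",
)

```text
time: 2.4
tool_pos: [477.0, -97.0, 230.0]
tcp_rot: [179.9, 0.0, 81.1]
ft_force: [0.2, 0.4, 0.7]
finger_gap: 27.3
```

>>> apply_moves(
  targets="0 0 0 -2.2 1.6 0 0; 0 0 0 -2.2 1.6 0 0; 0 0 0 -2.2 1.6 0 0; 0 0 0 -2.2 1.6 0 0; 0 0 0 -2.2 1.6 0 0",
)

```text
time: 2.9
tool_pos: [488.9, -117.8, 229.7]
tcp_rot: [180.0, -0.0, 81.2]
ft_force: [0.2, -0.2, -0.9]
finger_gap: 0.0
```

```bash
python3 - <<'E'
from h import *
s=sense(); print(s['tool_pos'],s['tcp_rot'],s['qd'].max(),s['ft_force'])
a=snapshot("wrist"); save(a,"w1.png")
np.save('w1pose.npy',np.r_[s['tool_pos'],s['tcp_rot']])
for q,z in (("runner_mid",40),("handle_grip",53),("handle_pivot",53),("tab_place",53),("jig",0),("jig_rests",30),("label_frame",18),("pencil",22)):
    print(q,[(np.round(d['at']),round(d['confidence'],2),np.round(at('wrist',d['at'],z),1)) for d in place_of('wrist',q)][:3])
E
```

```text
[ 488.89565432 -117.83204011  229.73751691] [ 1.79981974e+02 -7.42382717e-03  8.12152617e+01] 0.0811062490605465 [ 0.19143261 -0.20463981 -0.93658217]
runner_mid [(array([284., 237.]), 0.69, array([ 610.6, -225.3,   40. ]))]
handle_grip [(array([111., 309.]), 0.88, array([ 429.3, -111.5,   53. ])), (array([157., 327.]), 0.74, array([ 476.4, -100.8,   53. ]))]
handle_pivot [(array([220., 305.]), 0.6, array([ 538.3, -133.3,   53. ]))]
tab_place [(array([143., 353.]), 0.74, array([466.1, -74. ,  53. ]))]
jig [(array([217., 243.]), 0.74, array([ 542.9, -211.7,    0. ])), (array([221., 305.]), 0.47, array([ 560.2, -138.3,    0. ])), (array([142., 354.]), 0.4, array([473.5, -68.8,   0. ]))]
jig_rests [(array([279., 237.]), 0.92, array([ 608.6, -228. ,   30. ]))]
label_frame [(array([192., 172.]), 0.88, array([ 494.7, -280.2,   18. ]))]
pencil [(array([120., 178.]), 0.96, array([ 418.7, -249.8,   22. ])), (array([156., 326.]), 0.34, array([ 481.1, -102.1,   22. ]))]
```

View pics/w1.png

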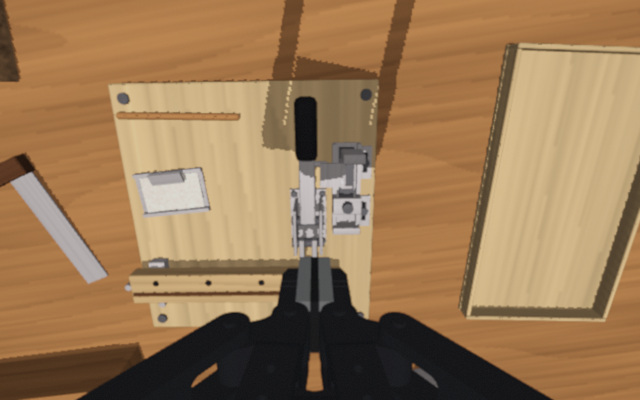

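The wrist view shows the board corners at about (85,110), (79,377), (320,370) and (327,154). The grip is at (97–160,306), the tab thumb piece at about (155,353), the runner at (285,210) and the tray on the right.

```bash
python3 - <<'E'
from h import *
from scipy.optimize import least_squares
obs=[('wrist',(85,110),(-150,-130,18)),('wrist',(79,377),(-150,150,18)),('wrist',(320,370),(150,150,18)),('wrist',(327,154),(150,-130,18)),
('top',(92,360),(150,150,18)),('top',(102,485),(150,-130,18)),('top',(237,476),(-150,-130,18)),('top',(222,345),(-150,150,18)),
('wrist',(111,309),(-120,75,53)),('wrist',(220,305),(-10,75,53)),('top',(212,383),(-120,75,53)),('top',(163,389),(-10,75,53)),('scene',(232,288),(-120,75,53)),('scene',(260,336),(-10,75,53))]
W=[at(n,rc,p[2])[:2] for n,rc,p in obs]; J=np.array([p[:2] for *_,p in obs],float)
f=lambda q:(np.c_[np.cos(q[2])*J[:,0]-np.sin(q[2])*J[:,1]+q[0],np.sin(q[2])*J[:,0]+np.cos(q[2])*J[:,1]+q[1]]-W)
r=least_squares(lambda q:f(q).ravel(),[540,-205,-.15],loss='soft_l1',f_scale=3)
print(r.x,np.degrees(r.x[2])); print(np.round(f(r.x),1))
np.save('jig.npy',r.x)
# tray corners (outer, top rim z26) top image + scene
for n,rcs in (('top',[(77,226),(88,302),(229,277),(217,197)]),('scene',[(144,369),(190,489),(240,454),(183,325)])):
    print(n,[np.round(at(n,rc,26)[:2]) for rc in rcs],np.round(np.mean([at(n,rc,26)[:2] for rc in rcs],0)))
E
cat >> h.py <<'E'
import os
if os.path.exists('jig.npy'):
    q=np.load('jig.npy'); JY=np.degrees(q[2])
    def J(x,y,z): return np.array([np.cos(q[2])*x-np.sin(q[2])*y+q[0],np.sin(q[2])*x+np.cos(q[2])*y+q[1],z])
    def Ji(P): d=np.array(P)-[q[0],q[1],0]; return np.array([np.cos(q[2])*d[0]+np.sin(q[2])*d[1],-np.sin(q[2])*d[0]+np.cos(q[2])*d[1],d[2]])
E
python3 -c "
from h import *
go(J(-125,123,110),[180,0,JY+90]); print(proj('wrist',J(-90,121,70)),Ji(at('wrist',(284,237),40)))"
```

```text
[ 5.37913361e+02 -2.07679667e+02 -1.32368891e-01] -7.584178821083229
[[-1.8 -5.2]
 [-1.9  0.1]
 [ 5.9 -1.8]
 [ 1.4 -1.6]
 [ 6.5  4.6]
 [-2.   0.6]
 [-5.3 -0.6]
 [-4.5  3.9]
 [-0.6 -5.1]
 [-0.7  2.2]
 [-1.3  0.7]
 [ 7.3  2.3]
 [ 4.7 -7.7]
 [ 0.4  2.1]]
top [array([739., 213.]), array([709.,  44.]), array([401.,  99.]), array([429., 269.])] [569. 156.]
scene [array([440., 265.]), array([740., 214.]), array([712.,  34.]), array([409.,  83.])] [575. 149.]
turn [ 0.     0.    -0.022] shift cm [ 3.99 -6.57 11.96] | t 3.35 [ 489.  -118.8  229.6] [180.    0.   81.1] F [0.8 0.4 0.2]
[[144.37337287 353.32687867]] [73.94515507 -9.1814479  40.        ]
```

>>> apply_moves(
  targets="0 0 -0.02 1.5 -2.5 2.5 0; 0 0 -0.02 3 -5 6 0; 0 0 -0.02 4 -6.9 10 0; 0 0 -0.02 4 -6.9 14 0; 0 0 -0.02 4 -6.9 17 0",
)

```text
time: 3.85
tool_pos: [425.6, -68.1, 57.3]
tcp_rot: [-179.9, -0.0, 82.3]
ft_force: [0.7, -0.7, -0.5]
finger_gap: 0.1
```

>>> apply_moves(
  targets="0 0 0 0 0 1.3 0; 0 0 0 0 0 1.3 0; 0 0 0 0 0 1.3 0; 0 0 0 0 0 1.3 0; 0 0 0 0 0 1.3 0",
)

```text
time: 4.35
tool_pos: [428.5, -69.2, 48.3]
tcp_rot: [179.8, 0.0, 82.3]
ft_force: [-0.2, -0.0, -0.7]
finger_gap: -0.2
```

```bash
python3 - <<'E'
from h import *
go(J(-112,123,48),[180,0,JY+90]); s=sense(); print(Ji(s['tool_pos']),s['finger_gap'])
a=snapshot("wrist"); save(a,"w2.png")
E
```

```text
turn [ 0.003  0.    -0.003] shift cm [0.02 1.47 0.03] | t 4.35 [428.5 -69.2  48.3] [179.8   0.   82.3] F [-0.2 -0.  -0.7]
[-126.72741604  122.80045961   48.25455038] -0.16199343533334198
```

View pics/w2.png

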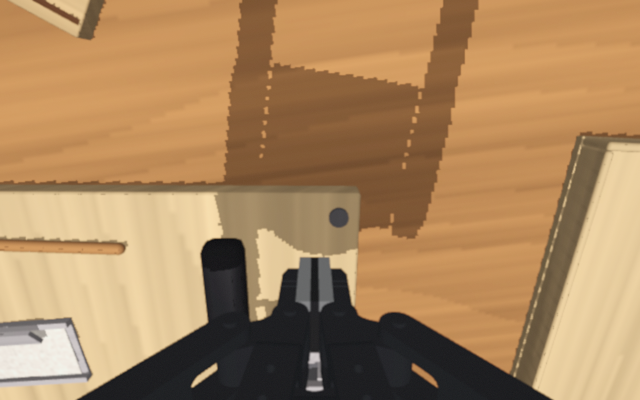

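Fingers (col 315) line up with the tab (visible between the finger backs, (370,315)) and are clear of the handle grip (cols 205–247).

>>> apply_moves(
  targets="0 0 0 0 0.4 0 0; 0 0 0 0 0.8 0 0; 0 0 0 0 1.2 0 0; 0 0 0 0 1.4 0 0; 0 0 0 0 1.5 0 0",
)

```text
time: 4.9
tool_pos: [442.1, -70.8, 46.5]
tcp_rot: [-180.0, 0.0, 82.3]
ft_force: [0.3, 0.5, -0.3]
finger_gap: -0.1
```

>>> apply_moves(
  targets="0 0 0 0 0.1 0 0; 0 0 0 0 0.2 0 0; 0 0 0 0 0.3 0 0; 0 0 0 0 0.4 0 0; 0 0 0 0 0.4 0 0",
)

```text
time: 5.4
tool_pos: [446.0, -71.3, 46.6]
tcp_rot: [180.0, -0.0, 82.3]
ft_force: [0.5, -0.4, -0.4]
finger_gap: 0.0
```

>>> apply_moves(
  targets="0 0 0 0 0.1 0 0; 0 0 0 0 0.2 0 0; 0 0 0 0 0.3 0 0; 0 0 0 0 0.4 0 0; 0 0 0 0 0.4 0 0",
)

```text
time: 5.9
tool_pos: [450.0, -71.9, 46.6]
tcp_rot: [180.0, 0.0, 82.3]
ft_force: [-0.2, -1.0, 1.2]
finger_gap: -0.3
```

>>> apply_moves(
  targets="0 0 0 0 0.1 0 0; 0 0 0 0 0.2 0 0; 0 0 0 0 0.3 0 0; 0 0 0 0 0.4 0 0; 0 0 0 0 0.4 0 0",
)

```text
time: 6.4
tool_pos: [453.9, -72.4, 46.6]
tcp_rot: [180.0, 0.0, 82.3]
ft_force: [0.8, -0.4, 0.2]
finger_gap: -0.3
```

>>> apply_moves(
  targets="0 0 0 0 0.1 0 0; 0 0 0 0 0.2 0 0; 0 0 0 0 0.3 0 0; 0 0 0 0 0.4 0 0; 0 0 0 0 0.4 0 0",
)

```text
time: 6.9
tool_pos: [457.9, -72.9, 46.6]
tcp_rot: [180.0, 0.0, 82.3]
ft_force: [-0.1, -0.3, 0.8]
finger_gap: 0.2
```

>>> apply_moves(
  targets="0 0 0 0 0.1 0 0; 0 0 0 0 0.2 0 0; 0 0 0 0 0.3 0 0; 0 0 0 0 0.4 0 0; 0 0 0 0 0.4 0 0",
)

```text
time: 7.4
tool_pos: [461.9, -73.5, 46.6]
tcp_rot: [180.0, -0.0, 82.3]
ft_force: [-0.7, 0.9, 0.2]
finger_gap: -0.2
```

>>> apply_moves(
  targets="0 0 0 0 0.1 0 0; 0 0 0 0 0.2 0 0; 0 0 0 0 0.3 0 0; 0 0 0 0 0.4 0 0; 0 0 0 0 0.4 0 0",
)

```text
time: 7.9
tool_pos: [465.8, -74.0, 46.6]
tcp_rot: [180.0, 0.0, 82.3]
ft_force: [-0.2, 0.0, 0.2]
finger_gap: 0.2
```

>>> apply_moves(
  targets="0 0 0 0 0.1 0 0; 0 0 0 0 0.2 0 0; 0 0 0 0 0.3 0 0; 0 0 0 0 0.4 0 0; 0 0 0 0 0.4 0 0",
)

```text
time: 8.4
tool_pos: [469.8, -74.6, 46.6]
tcp_rot: [180.0, 0.0, 82.3]
ft_force: [0.4, 0.9, -1.0]
finger_gap: 0.0
```

```bash
python3 - <<'E'
from h import *
f=[];
s=sense(); print(Ji(s['tool_pos']))
a=snapshot("scene")[190:310,240:400]; b=snapshot("wrist")[240:400,200:430]
f=np.mean([sense()['ft_force'] for _ in range(5)],0); print(f)
a=cv2.resize(a,(640,480),interpolation=cv2.INTER_CUBIC); 
save(a,"s2.png")
E
```

```text
[-85.06967629 122.94991762  46.58976454]
[ 0.17943136  0.17019068 -0.98398791]
```

View pics/s2.png

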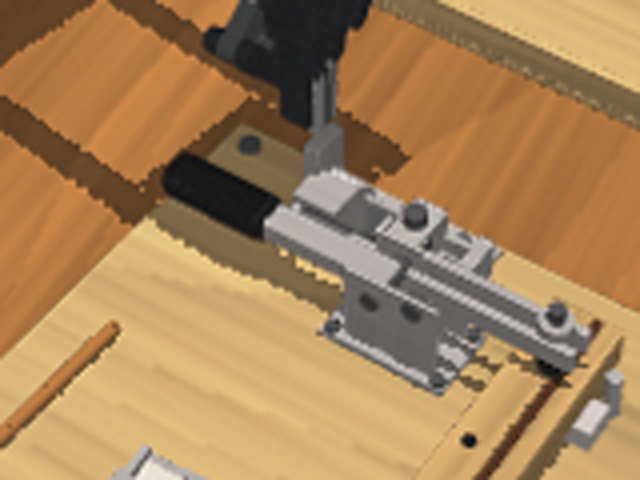

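The crop shows the fingertips just short of, and behind, the thumb piece at crop (150,323), not in contact yet. I'll go on in small steps.

>>> apply_moves(
  targets="0 0 0 0 0.1 0 0; 0 0 0 0 0.2 0 0; 0 0 0 0 0.3 0 0; 0 0 0 0 0.4 0 0; 0 0 0 0 0.4 0 0",
)

```text
time: 9.0
tool_pos: [473.8, -75.1, 46.6]
tcp_rot: [180.0, 0.0, 82.3]
ft_force: [-0.0, -0.8, 0.5]
finger_gap: 0.2
```

>>> apply_moves(
  targets="0 0 0 0 0.1 0 0; 0 0 0 0 0.2 0 0; 0 0 0 0 0.3 0 0; 0 0 0 0 0.4 0 0; 0 0 0 0 0.4 0 0",
)

```text
time: 9.5
tool_pos: [477.7, -75.6, 46.6]
tcp_rot: [180.0, 0.0, 82.3]
ft_force: [-0.5, -0.4, 0.1]
finger_gap: -0.1
```

>>> apply_moves(
  targets="0 0 0 0 0.1 0 0; 0 0 0 0 0.2 0 0; 0 0 0 0 0.3 0 0; 0 0 0 0 0.4 0 0; 0 0 0 0 0.4 0 0",
)

```text
time: 10.0
tool_pos: [481.7, -76.2, 46.6]
tcp_rot: [180.0, 0.0, 82.3]
ft_force: [0.0, -0.1, -0.1]
finger_gap: 0.1
```

```bash
python3 - <<'E'
from h import *
f=[]
a=snapshot("scene")[190:290,260:360]; f.append(sense()['ft_force']); b=snapshot("wrist")[250:400,215:415]; f.append(sense()['ft_force']); c=snapshot("top")[140:220,340:420]; f.append(sense()['ft_force'])
print(np.round(f,2))
r=lambda i,w,h:cv2.resize(i,(w,h),interpolation=cv2.INTER_CUBIC)
save(np.hstack([r(a,400,400),r(c,400,400)]),"s3.png")
E
```

```text
[[-0.5  -0.14 -1.19]
 [-0.01 -0.33 -1.05]
 [-0.45  0.2  -0.85]]
```

View pics/s3.png

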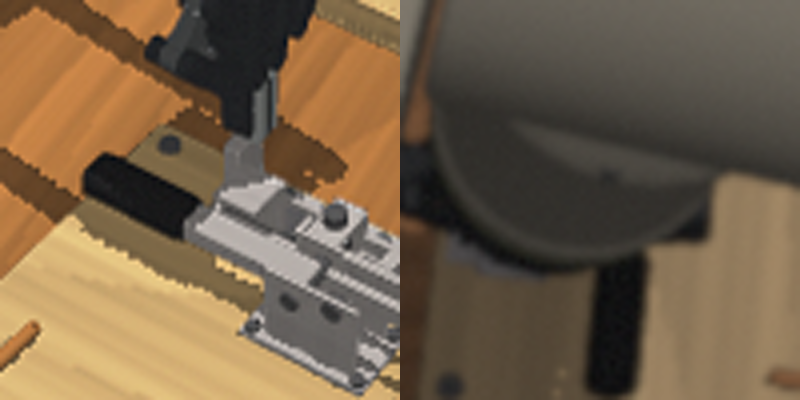

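```bash
python3 - <<'E'
from h import *
s=sense(); P=s['tool_pos']
print('tcp',proj('scene',[P,P+[0,0,30]]))
for dx in (-98,-90,-82): print(dx,proj('scene',[J(dx,110,70),J(dx,132,70),J(dx+10,110,70),J(dx+10,132,70),J(dx,110,36)]).round(1).tolist())
a=snapshot("wrist"); save(cv2.resize(a[250:400,190:440],(750,450),interpolation=cv2.INTER_CUBIC),"w3.png")
E
```

```text
tcp [[232.3430555  322.50429317]
 [221.1851101  322.30326986]]
-98 [[222.7, 307.9], [216.0, 314.4], [224.7, 312.1], [218.0, 318.6], [235.1, 308.4]]
-90 [[224.3, 311.3], [217.6, 317.8], [226.3, 315.6], [219.6, 322.1], [236.8, 311.8]]
-82 [[225.9, 314.7], [219.2, 321.2], [227.9, 319.1], [221.1, 325.5], [238.4, 315.1]]
```

View pics/w3.png

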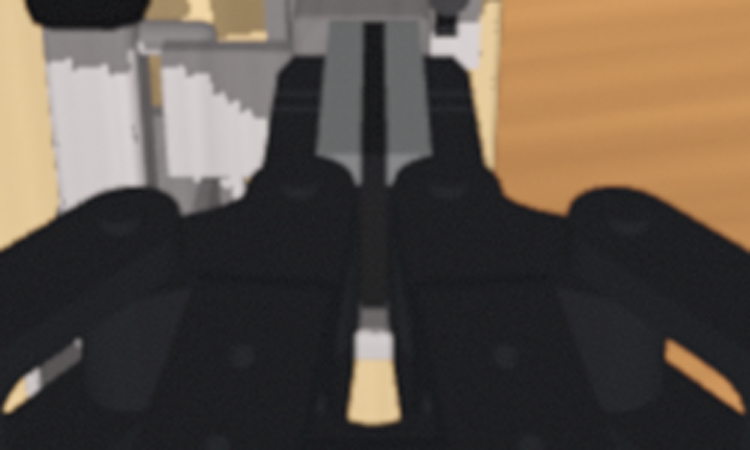

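```bash
python3 - <<'E'
from h import *
for nm,rc,z in (('hook edge',(263,262),62),('hook right',(280,278),62),('block top',(254,310),70),('block top33',(254,310),33),('block bot',(267,292),70),('b33',(267,292),33),('blk left',(260,288),33),('gap grey top',(353,314),66),('gap grey',(370,314),54),('tcp',(257,314),46)):
    print(nm,np.round(Ji(at('wrist',rc,z)),1))
r=lambda i,w,h:cv2.resize(i,(w,h),interpolation=cv2.INTER_CUBIC)
rd=lambda n:cv2.imread('pics/'+n)[:,:,::-1]
s1,w1=rd('s1.png'),rd('w1.png')
now=snapshot('scene')
A=np.hstack([r(s1[210:260,290:350],400,300),r(now[210:260,290:350],400,300)])
B=np.hstack([r(w1[130:190,320:400],400,300),r(snapshot('wrist')[235:295,270:350],400,300)])
save(np.vstack([A,B]),"m1.png")
E
```

```text
hook edge [-73.1  99.2  62. ]
hook right [-63.6 106.7  62. ]
block top [-81.8 122.8  70. ]
block top33 [-63.4 122.3  33. ]
block bot [-75.2 114.4  70. ]
b33 [-55.  111.8  33. ]
blk left [-59.6 109.6  33. ]
gap grey top [-22.2 124.5  66. ]
gap grey [  0.5 124.4  54. ]
tcp [-68.1 124.6  46. ]
```

View pics/m1.png

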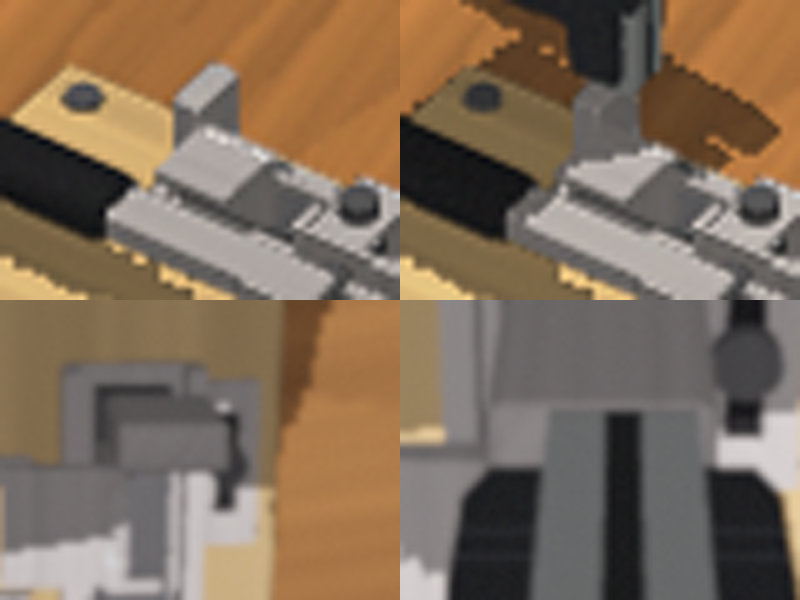

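The montage shows the tab where it was (scene about (222,321)), so it hasn't moved. The fingertips are drawn about 25 mm higher than the reported TCP and seem to have passed over the tab. I'll back off and find the true tip height by touching the bare board.

>>> apply_moves(
  targets="0 0 0 0 -1.3 0 0; 0 0 0 0 -2.6 0 0; 0 0 0 0 -3.9 0 0; 0 0 0 0 -5.2 0 0; 0 0 0 0 -5.5 0 0",
)

```text
time: 10.8
tool_pos: [426.0, -68.5, 46.3]
tcp_rot: [-180.0, -0.0, 82.3]
ft_force: [0.3, -0.2, 0.1]
finger_gap: 0.1
```

>>> apply_moves(
  targets="0 0 0 0 0 0.5 0; 0 0 0 0 0 1 0; 0 0 0 0 0 1.5 0; 0 0 0 0 0 1.9 0; 0 0 0 0 0 2 0",
)

```text
time: 11.3
tool_pos: [426.6, -68.6, 25.6]
tcp_rot: [-179.9, -0.0, 82.3]
ft_force: [-0.0, -0.2, 0.9]
finger_gap: 0.0
```

>>> apply_moves(
  targets="0 0 0 0 0 0.1 0; 0 0 0 0 0 0.2 0; 0 0 0 0 0 0.3 0; 0 0 0 0 0 0.3 0; 0 0 0 0 0 0.3 0",
)

```text
time: 11.8
tool_pos: [427.1, -68.8, 23.6]
tcp_rot: [180.0, 0.0, 82.3]
ft_force: [0.2, 0.7, -0.8]
finger_gap: 0.0
```

```bash
python3 - <<'E'
from h import *
s=sense(); print(s['time'],Ji(s['tool_pos']),s['ft_force'])
a=snapshot('scene'); b=snapshot('wrist')
r=lambda i,w,h:cv2.resize(i,(w,h),interpolation=cv2.INTER_CUBIC)
P=s['tool_pos']; print(proj('scene',[P]),proj('wrist',[P]))
save(np.hstack([r(a[200:250,280:340],400,400),r(b[200:300,250:350],400,400)]),"m2.png")
E
```

```text
11.8 [-128.16081753  123.07146298   23.62451559] [ 0.15215978  0.74527421 -0.75097794]
[[229.6835611  300.12242411]] [[248.6618693  310.83467275]]
```

View pics/m2.png

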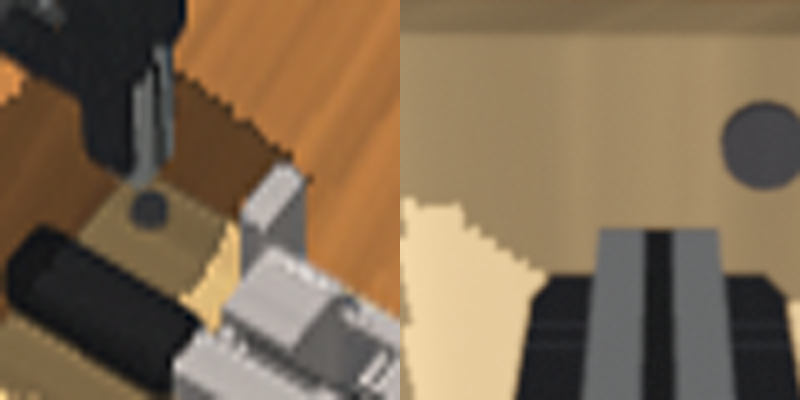

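The tips are about 18–25 mm above the reported TCP here too, at scene (223,302). I'll keep lowering gently until they touch.

>>> apply_moves(
  targets="0 0 0 0 0 0.1 0; 0 0 0 0 0 0.2 0; 0 0 0 0 0 0.3 0; 0 0 0 0 0 0.4 0; 0 0 0 0 0 0.4 0",
)

```text
time: 12.4
tool_pos: [426.9, -68.7, 19.3]
tcp_rot: [-180.0, -0.0, 82.3]
ft_force: [-0.5, 0.2, -1.0]
finger_gap: 0.2
```

>>> apply_moves(
  targets="0 0 0 0 0 0.1 0; 0 0 0 0 0 0.2 0; 0 0 0 0 0 0.2 0; 0 0 0 0 0 0.2 0; 0 0 0 0 0 0.2 0",
)

```text
time: 12.9
tool_pos: [427.1, -68.8, 17.6]
tcp_rot: [180.0, 0.0, 82.3]
ft_force: [-0.2, -0.8, 0.9]
finger_gap: -0.0
```

>>> apply_moves(
  targets="0 0 0 0 0 0.1 0; 0 0 0 0 0 0.2 0; 0 0 0 0 0 0.2 0; 0 0 0 0 0 0.2 0; 0 0 0 0 0 0.2 0",
)

```text
time: 13.4
tool_pos: [427.1, -68.8, 15.5]
tcp_rot: [180.0, -0.0, 82.3]
ft_force: [0.4, 0.2, -0.3]
finger_gap: -0.0
```

>>> apply_moves(
  targets="0 0 0 0 0 0.1 0; 0 0 0 0 0 0.2 0; 0 0 0 0 0 0.3 0; 0 0 0 0 0 0.4 0; 0 0 0 0 0 0.4 0",
)

```text
time: 13.9
tool_pos: [426.9, -68.7, 11.3]
tcp_rot: [-180.0, -0.0, 82.3]
ft_force: [0.4, -0.2, -0.2]
finger_gap: -0.0
```

>>> apply_moves(
  targets="0 0 0 0 0 0.1 0; 0 0 0 0 0 0.2 0; 0 0 0 0 0 0.3 0; 0 0 0 0 0 0.4 0; 0 0 0 0 0 0.4 0",
)

```text
time: 14.4
tool_pos: [426.9, -68.7, 7.3]
tcp_rot: [-180.0, -0.0, 82.3]
ft_force: [0.2, -0.0, 0.5]
finger_gap: -0.2
```

>>> apply_moves(
  targets="0 0 0 0 0 0.1 0; 0 0 0 0 0 0.2 0; 0 0 0 0 0 0.2 0; 0 0 0 0 0 0.2 0; 0 0 0 0 0 0.2 0",
)

```text
time: 14.9
tool_pos: [427.1, -68.8, 5.6]
tcp_rot: [180.0, 0.0, 82.3]
ft_force: [-0.5, -0.5, 0.4]
finger_gap: -0.6
```

>>> apply_moves(
  targets="0 0 0 0 0 0.1 0; 0 0 0 0 0 0.2 0; 0 0 0 0 0 0.3 0; 0 0 0 0 0 0.3 0; 0 0 0 0 0 0.3 0",
)

```text
time: 15.4
tool_pos: [427.0, -68.7, 2.5]
tcp_rot: [-180.0, -0.0, 82.3]
ft_force: [-0.6, -0.2, -0.2]
finger_gap: 0.2
```

>>> apply_moves(
  targets="0 0 0 0 0 0.1 0; 0 0 0 0 0 0.2 0; 0 0 0 0 0 0.3 0; 0 0 0 0 0 0.3 0; 0 0 0 0 0 0.3 0",
)

```text
time: 15.9
tool_pos: [427.0, -68.7, -0.5]
tcp_rot: [-180.0, -0.0, 82.3]
ft_force: [0.6, -0.1, 0.4]
finger_gap: 0.1
```

>>> apply_moves(
  targets="0 0 0 0 0 0.1 0; 0 0 0 0 0 0.2 0; 0 0 0 0 0 0.3 0; 0 0 0 0 0 0.3 0; 0 0 0 0 0 0.3 0",
)

```text
time: 16.4
tool_pos: [427.0, -68.7, -3.5]
tcp_rot: [-180.0, -0.0, 82.3]
ft_force: [0.1, 0.8, -0.5]
finger_gap: 0.2
```

>>> apply_moves(
  targets="0 0 0 0 0 0.1 0; 0 0 0 0 0 0.2 0; 0 0 0 0 0 0.3 0; 0 0 0 0 0 0.3 0; 0 0 0 0 0 0.3 0",
)

```text
time: 16.9
tool_pos: [427.0, -68.7, -6.5]
tcp_rot: [-180.0, 0.0, 82.3]
ft_force: [-0.2, 0.7, 0.7]
finger_gap: -0.1
```

>>> apply_moves(
  targets="0 0 0 0 0 0.1 0; 0 0 0 0 0 0.2 0; 0 0 0 0 0 0.2 0; 0 0 0 0 0 0.2 0; 0 0 0 0 0 0.2 0",
)

```text
time: 17.4
tool_pos: [427.1, -68.8, -8.4]
tcp_rot: [180.0, 0.0, 82.3]
ft_force: [0.4, 0.6, 0.4]
finger_gap: -0.0
```

>>> apply_moves(
  targets="0 0 0 0 0 0.1 0; 0 0 0 0 0 0.2 0; 0 0 0 0 0 0.2 0; 0 0 0 0 0 0.2 0; 0 0 0 0 0 0.2 0",
)

```text
time: 17.9
tool_pos: [427.3, -68.8, -9.3]
tcp_rot: [-180.0, 0.0, 82.3]
ft_force: [-7.1, 1.5, 15.8]
finger_gap: 0.1
```

```bash
python3 - <<'E'
from h import *
s=sense(); print(s['time'],Ji(s['tool_pos']),s['ft_force'],s['joint_efforts'])
a=snapshot('scene')
r=lambda i,w,h:cv2.resize(i,(w,h),interpolation=cv2.INTER_CUBIC)
P=s['tool_pos']; print(proj('scene',[P,P+[0,0,20],P+[0,0,40]]))
save(r(a[195:255,270:342],600,500),"m3.png")
E
```

```text
17.9 [-127.9847533   123.06481768   -9.29045429] [-7.08966706  1.50973552 15.76107435] [-2.45287623e-01 -3.27098536e+01 -4.02141774e+01  9.93105769e-02
 -2.69559346e+00 -6.10409697e-04]
[[241.05529492 300.86334878]
 [234.22460142 300.4584162 ]
 [227.21564886 300.04252933]]
```

View pics/m3.png

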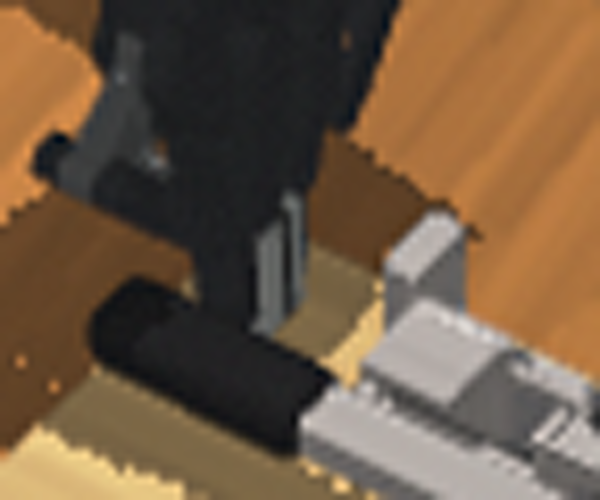

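The fingers touched the board at reported TCP z ≈ -9, so the true tips sit about 27 mm behind the reported TCP. I'll allow for that from now on: tip z = TCP z + 27.

>>> apply_moves(
  targets="0 0 0 0 0 -1 0; 0 0 0 0 0 -2 0; 0 0 0 0 0 -3 0; 0 0 0 0 0.5 -3 0; 0 0 0 0 1 -3 0",
)

```text
time: 18.45
tool_pos: [437.9, -70.3, 20.1]
tcp_rot: [179.9, 0.0, 82.3]
ft_force: [0.6, 0.4, 0.2]
finger_gap: 0.3
```

>>> apply_moves(
  targets="0 0 0 0 0.4 0 0; 0 0 0 0 0.8 0 0; 0 0 0 0 1.2 0 0; 0 0 0 0 1.4 0 0; 0 0 0 0 1.5 0 0",
)

```text
time: 18.95
tool_pos: [451.9, -72.1, 19.3]
tcp_rot: [-180.0, -0.0, 82.3]
ft_force: [-0.5, -0.1, -0.0]
finger_gap: 0.4
```

>>> apply_moves(
  targets="0 0 0 0 0.1 0 0; 0 0 0 0 0.2 0 0; 0 0 0 0 0.3 0 0; 0 0 0 0 0.4 0 0; 0 0 0 0 0.5 0 0",
)

```text
time: 19.45
tool_pos: [456.9, -72.8, 19.6]
tcp_rot: [180.0, 0.0, 82.3]
ft_force: [-0.3, 0.4, -1.0]
finger_gap: 0.2
```

>>> apply_moves(
  targets="0 0 0 0 0.1 0 0; 0 0 0 0 0.2 0 0; 0 0 0 0 0.3 0 0; 0 0 0 0 0.4 0 0; 0 0 0 0 0.5 0 0",
)

```text
time: 19.95
tool_pos: [461.8, -73.5, 19.6]
tcp_rot: [180.0, 0.0, 82.3]
ft_force: [-0.2, 0.1, -0.6]
finger_gap: 0.2
```

>>> apply_moves(
  targets="0 0 0 0 0.1 0 0; 0 0 0 0 0.2 0 0; 0 0 0 0 0.3 0 0; 0 0 0 0 0.4 0 0; 0 0 0 0 0.4 0 0",
)

```text
time: 20.45
tool_pos: [465.7, -74.0, 19.5]
tcp_rot: [-180.0, 0.0, 82.3]
ft_force: [-0.7, 0.2, 0.1]
finger_gap: 0.2
```

>>> apply_moves(
  targets="0 0 0 0 0.1 0 0; 0 0 0 0 0.2 0 0; 0 0 0 0 0.3 0 0; 0 0 0 0 0.4 0 0; 0 0 0 0 0.4 0 0",
)

```text
time: 20.95
tool_pos: [469.8, -74.5, 19.5]
tcp_rot: [180.0, -0.0, 82.3]
ft_force: [-1.0, -0.4, 0.5]
finger_gap: 0.0
```

>>> apply_moves(
  targets="0 0 0 0 0.1 0 0; 0 0 0 0 0.2 0 0; 0 0 0 0 0.3 0 0; 0 0 0 0 0.4 0 0; 0 0 0 0 0.4 0 0",
)

```text
time: 21.45
tool_pos: [473.8, -75.1, 19.5]
tcp_rot: [180.0, 0.0, 82.3]
ft_force: [-2.1, -0.4, -0.8]
finger_gap: -0.0
```

>>> apply_moves(
  targets="0 0 0 0 0.1 0 0; 0 0 0 0 0.2 0 0; 0 0 0 0 0.3 0 0; 0 0 0 0 0.3 0 0; 0 0 0 0 0.3 0 0",
)

```text
time: 21.95
tool_pos: [476.7, -75.5, 19.5]
tcp_rot: [180.0, 0.0, 82.3]
ft_force: [-1.9, -1.0, -0.9]
finger_gap: -0.0
```

>>> apply_moves(
  targets="0 0 0 0 0.1 0 0; 0 0 0 0 0.2 0 0; 0 0 0 0 0.3 0 0; 0 0 0 0 0.3 0 0; 0 0 0 0 0.3 0 0",
)

```text
time: 22.45
tool_pos: [479.0, -75.8, 19.5]
tcp_rot: [-179.9, 0.0, 82.3]
ft_force: [-6.1, -0.4, 3.9]
finger_gap: -0.0
```

>>> apply_moves(
  targets="0 0 0 0 0.05 0 0; 0 0 0 0 0.1 0 0; 0 0 0 0 0.15 0 0; 0 0 0 0 0.2 0 0; 0 0 0 0 0.2 0 0",
)

```text
time: 22.95
tool_pos: [480.9, -76.1, 19.5]
tcp_rot: [-179.9, 0.0, 82.3]
ft_force: [-4.7, -0.1, 2.4]
finger_gap: 0.3
```

>>> apply_moves(
  targets="0 0 0 0 0.05 0 0; 0 0 0 0 0.1 0 0; 0 0 0 0 0.15 0 0; 0 0 0 0 0.2 0 0; 0 0 0 0 0.2 0 0",
)

```text
time: 23.45
tool_pos: [483.9, -76.4, 19.6]
tcp_rot: [180.0, -0.0, 82.3]
ft_force: [-1.6, 0.4, -0.9]
finger_gap: -0.2
```

Past the plunger. Now I'll go to the stop in half-millimetre steps.

>>> apply_moves(
  targets="0 0 0 0 0.05 0 0; 0 0 0 0 0.1 0 0; 0 0 0 0 0.1 0 0; 0 0 0 0 0.1 0 0; 0 0 0 0 0.1 0 0",
)

```text
time: 23.95
tool_pos: [484.6, -76.5, 19.6]
tcp_rot: [180.0, -0.0, 82.3]
ft_force: [-1.4, 0.1, -1.0]
finger_gap: 0.0
```

>>> apply_moves(
  targets="0 0 0 0 0.05 0 0; 0 0 0 0 0.1 0 0; 0 0 0 0 0.1 0 0; 0 0 0 0 0.1 0 0; 0 0 0 0 0.1 0 0",
)

```text
time: 24.45
tool_pos: [485.0, -76.6, 19.5]
tcp_rot: [-179.9, -0.0, 82.3]
ft_force: [-5.4, 0.4, 3.4]
finger_gap: -0.1
```

>>> apply_moves(
  targets="0 0 0 0 0.03 0 0; 0 0 0 0 0.05 0 0; 0 0 0 0 0.05 0 0; 0 0 0 0 0.05 0 0; 0 0 0 0 0.05 0 0",
)

```text
time: 24.95
tool_pos: [485.1, -76.6, 19.5]
tcp_rot: [-179.9, -0.0, 82.3]
ft_force: [-8.4, 0.2, 5.1]
finger_gap: -0.3
```

>>> apply_moves(
  targets="0 0 0 0 0.03 0 0; 0 0 0 0 0.06 0 0; 0 0 0 0 0.1 0 0; 0 0 0 0 0.1 0 0; 0 0 0 0 0.1 0 0",
)

```text
time: 25.45
tool_pos: [485.0, -76.6, 19.5]
tcp_rot: [-179.8, -0.0, 82.3]
ft_force: [-14.6, 0.8, 11.7]
finger_gap: 0.1
```

The tab is home: it went past the plunger and hit a rigid stop at 485.0 with about 15 N. Now I'll back off and set up for the handle.

>>> apply_moves(
  targets="0 0 0 0 -1 0 0; 0 0 0 0 -2.2 0 0; 0 0 0 0 -3.2 -0.5 0; 0 0 0 0 -4.2 -3 2; 0 0 0 0 -5 -7 5",
)

```text
time: 25.95
tool_pos: [434.8, -69.4, 87.8]
tcp_rot: [-179.7, -0.0, 82.3]
ft_force: [0.4, 0.4, 0.5]
finger_gap: 28.1
```

>>> apply_moves(
  targets="0 0 0 -1.5 0 -2 5; 0 0 0 -3 0 -3 5; 0 0 0 -4.4 0 -3 5; 0 0 0 -4.4 0 -3 5; 0 0 0 -4.4 0 -3 5",
)

```text
time: 26.45
tool_pos: [431.5, -113.6, 119.4]
tcp_rot: [180.0, -0.0, 82.2]
ft_force: [0.9, 0.2, 0.1]
finger_gap: 50.2
```

```bash
python3 - <<'E'
from h import *
a=snapshot("wrist"); save(a,"w4.png")
for q,z in (("handle_grip",53),("tab_place",53),("tab_stop",53)):
    print(q,[(np.round(d['at']),round(d['confidence'],2),np.round(at('wrist',d['at'],z),1),np.round(Ji(at('wrist',d['at'],z)),1)) for d in place_of('wrist',q)][:3])
go(J(-122,77,9),[180,0,JY+90]); print(sense()['finger_gap'],Ji(sense()['tool_pos']))
E
```

```text
handle_grip [(array([208., 310.]), 0.8, array([ 431.2, -113.8,   53. ]), array([-118.2,   79. ,   53. ]))]
tab_place [(array([245., 371.]), 0.85, array([466.1, -73.5,  53. ]), array([-88.9, 123.5,  53. ]))]
tab_stop [(array([208., 310.]), 0.43, array([ 430.8, -113.7,   53. ]), array([-118.5,   79. ,   53. ]))]
turn [-0.001 -0.    -0.002] shift cm [-0.28 -0.39 11.01] | t 26.65 [ 431.4 -113.1  119.1] [-180.    -0.    82.3] F [ 0.5 -0.3 -0.5]
49.70362089305761 [-118.07792781   79.70892185  119.12115976]
```

View pics/w4.png

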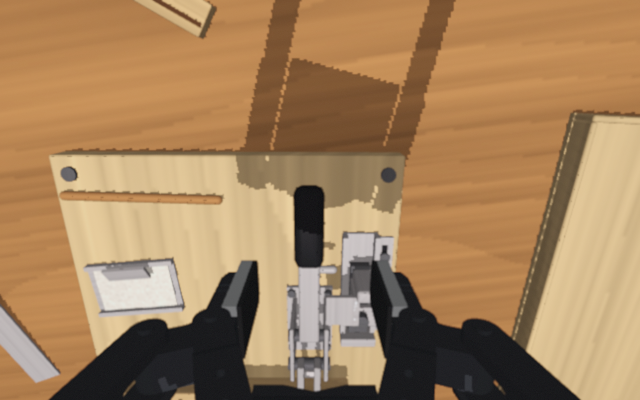

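The view shows the grip (rows 186–265, col 310) centred between the fingers. The hook (300,340) is clear of the pin (268,325), so the tab is home. Next: descend, grip, then a small test lift.

>>> apply_moves(
  targets="0 0 0 -0.1 -0.2 3 5; 0 0 0 -0.1 -0.2 6.5 5; 0 0 0 -0.1 -0.2 9.5 5; 0 0 0 -0.1 -0.2 10.8 5; 0 0 0 -0.1 -0.2 11.1 5",
)

```text
time: 27.15
tool_pos: [427.9, -113.6, 6.8]
tcp_rot: [-179.8, -0.1, 82.3]
ft_force: [-0.2, 0.5, -0.2]
finger_gap: 49.6
```

>>> apply_moves(
  targets="0 0 0 0 0 0 3; 0 0 0 0 0 0 1.5; 0 0 0 0 0 0 1.5; 0 0 0 0 0 0 1.5; 0 0 0 0 0 0 1.5",
  force=25,
)

```text
time: 27.65
tool_pos: [430.3, -117.2, 10.4]
tcp_rot: [179.9, 0.2, 82.3]
ft_force: [-3.8, -12.5, -1.5]
finger_gap: 21.2
```

>>> apply_moves(
  targets="0 0 0 0 0 -0.1 1.5; 0 0 0 0 0 -0.2 1.5; 0 0 0 0 0 -0.3 1.5; 0 0 0 0 0 -0.4 1.5; 0 0 0 0 0 -0.5 1.5",
)

```text
time: 28.15
tool_pos: [430.4, -117.3, 15.0]
tcp_rot: [179.8, 0.3, 82.2]
ft_force: [1.2, -13.8, -7.5]
finger_gap: 21.5
```

The handle moved past the lock point freely (about 0.04 rad). The grip's side offset is 3.5 mm, and I'll correct that while following the arc.

>>> apply_moves(
  targets="0 0 0 -0.1 0.05 -0.63 1.5; 0 0 0 -0.2 0.15 -1.38 1.5; 0 0 0 -0.3 0.3 -2.13 1.5; 0 0 0 -0.35 0.5 -2.87 1.5; 0 0 0 -0.35 0.77 -3.58 1.5",
)

```text
time: 28.65
tool_pos: [436.7, -118.4, 50.0]
tcp_rot: [180.0, -0.1, 82.3]
ft_force: [3.0, 2.6, -9.4]
finger_gap: 21.6
```

>>> apply_moves(
  targets="0 0 0 0 0.31 -0.7 1.5; 0 0 0 0 0.67 -1.38 1.5; 0 0 0 0 1.07 -2.02 1.5; 0 0 0 0 1.52 -2.64 1.5; 0 0 0 0 2 -3.23 1.5",
)

```text
time: 29.15
tool_pos: [455.7, -121.1, 81.6]
tcp_rot: [-179.9, -0.0, 82.3]
ft_force: [-2.2, 4.6, -7.7]
finger_gap: 21.5
```

```bash
python3 - <<'E'
from h import *
s=sense(); p=Ji(s['tool_pos']); print(p, s['ft_force'], 'theta', np.arctan2(p[2]+43-53,-10-p[0]), np.hypot(p[2]-10,-10-p[0]))
E
```

```text
[-92.90334645  74.96373755  81.62703175] [-2.18247857  4.55997618 -7.73050948] theta 0.7125557639538499 109.56001337211525
```

>>> apply_moves(
  targets="0 0 0 0 0.53 -0.55 1.5; 0 0 0 0 1.09 -1.06 1.5; 0 0 0 0 1.69 -1.53 1.5; 0 0 0 0 2.33 -1.96 1.5; 0 0 0 0 2.98 -2.34 1.5",
)

```text
time: 29.65
tool_pos: [485.0, -125.2, 105.2]
tcp_rot: [-179.8, -0.0, 82.3]
ft_force: [-5.7, 5.1, -3.5]
finger_gap: 21.4
```

>>> apply_moves(
  targets="0 0 0 0 0.68 -0.34 1.5; 0 0 0 0 1.39 -0.63 1.5; 0 0 0 0 2.12 -0.86 1.5; 0 0 0 0 2.8 -1.05 1.5; 0 0 0 0 3.2 -1.13 1.5",
)

```text
time: 30.15
tool_pos: [517.5, -129.7, 117.0]
tcp_rot: [-179.9, -0.0, 82.3]
ft_force: [-5.5, 5.2, 0.3]
finger_gap: 21.5
```

```bash
python3 - <<'E'
from h import *
s=sense(); p=Ji(s['tool_pos']); print(p, s['ft_force'], 'theta', np.arctan2(p[2]+43-53,-10-p[0]), np.hypot(p[2]-10,-10-p[0]))
E
```

```text
[-30.5242079   74.56317995 117.04789049] [-5.54686138  5.24360847  0.26909688] theta 1.381365946566897 108.99767872731847
```

>>> apply_moves(
  targets="0 0 0 0 0.1 0 1.5; 0 0 0 0 0.2 0 1.5; 0 0 0 0 0.3 0 1.5; 0 0 0 0 0.3 0 1.5; 0 0 0 0 0.3 0 1.5",
)

```text
time: 30.65
tool_pos: [520.6, -130.2, 117.6]
tcp_rot: [-180.0, -0.0, 82.3]
ft_force: [-6.2, 5.6, 2.3]
finger_gap: 21.5
```

>>> apply_moves(
  targets="0 0 0 0 0.1 0 1.5; 0 0 0 0 0.2 0 1.5; 0 0 0 0 0.2 0 1.5; 0 0 0 0 0.2 0 1.5; 0 0 0 0 0.2 0 1.5",
)

```text
time: 31.15
tool_pos: [522.8, -130.5, 117.9]
tcp_rot: [-180.0, -0.0, 82.3]
ft_force: [-5.6, 4.8, 4.0]
finger_gap: 21.5
```

>>> apply_moves(
  targets="0 0 0 0 0.1 0 1.5; 0 0 0 0 0.2 0 1.5; 0 0 0 0 0.3 0.1 1.5; 0 0 0 0 0.3 0.1 1.5; 0 0 0 0 0.3 0.1 1.5",
)

```text
time: 31.65
tool_pos: [526.6, -131.1, 118.1]
tcp_rot: [179.9, 0.0, 82.3]
ft_force: [-7.0, 7.1, 9.2]
finger_gap: 21.5
```

>>> apply_moves(
  targets="0 0 0 0 0.1 0 1.5; 0 0 0 0 0.2 0 1.5; 0 0 0 0 0.2 0 1.5; 0 0 0 0 0.2 0 1.5; 0 0 0 0 0.2 0 1.5",
)

```text
time: 32.15
tool_pos: [528.7, -131.3, 118.3]
tcp_rot: [179.9, 0.0, 82.3]
ft_force: [-6.4, 6.8, 10.1]
finger_gap: 21.5
```

>>> apply_moves(
  targets="0 0 0 0 0 -0.1 3; 0 0 0 0 0 -0.2 5; 0 0 0 0 0 -0.2 5; 0 0 0 0 0 -2 5; 0 0 0 0 0 -5 5",
)

```text
time: 32.65
tool_pos: [525.9, -131.0, 163.5]
tcp_rot: [-179.7, -0.0, 82.3]
ft_force: [1.0, 0.3, 0.5]
finger_gap: 50.6
```

>>> apply_moves(
  targets="0 0 0 0 0 -3 5; 0 0 0 0 0 -6 5; 0 0 0 0 -3 -8 5; 0 0 0 0 -7 -8 6; 0 0 0 0 -10 -8 8.5",
)

```text
time: 33.15
tool_pos: [427.7, -118.1, 246.4]
tcp_rot: [179.9, 0.1, 82.3]
ft_force: [-0.3, -0.5, 0.1]
finger_gap: 72.9
```

```bash
python3 - <<'E'
from h import *
s=sense(); print(s['time'],Ji(s['tool_pos']),s['ft_force'],s['finger_gap'])
th=np.array([1.1,1.2,1.3,1.4,1.45])
G=[J(-10-110*np.cos(t),75,53+110*np.sin(t)) for t in th]
for n in ('scene','wrist'):
  a=snapshot(n); save(a,n+"5.png")
  for q in ('handle_grip','runner_mid','handle_pivot'): print(n,q,[(np.round(d['at'],1),round(d['confidence'],2)) for d in place_of(n,q)][:3])
  print(np.round(proj(n,G),1).tolist(), proj(n,J(-10,75,53)))
c=cv2.imread('pics/scene5.png')[160:360,230:430]; w=cv2.imread('pics/wrist5.png')
cv2.imwrite('pics/m5.png',np.hstack([cv2.resize(c,(400,400)),cv2.resize(w[:,120:520],(400,400))]))
E
```

```text
33.15 [-121.11427091   74.22861202  246.41878167] [-0.31313426 -0.49604349  0.12017796] 72.94802382152054
scene handle_grip [(array([211.3, 325.9]), 0.61)]
scene runner_mid [(array([320.3, 351.8]), 0.85), (array([266.3, 175.9]), 0.64)]
scene handle_pivot [(array([263.3, 331.8]), 0.76)]
[[209.2, 312.7], [209.4, 317.4], [210.2, 322.4], [211.5, 327.7], [212.4, 330.4]] [[259.28293954 336.6700332 ]]
wrist handle_grip [(array([297.9, 316.7]), 0.82)]
wrist runner_mid [(array([237.1, 539.7]), 0.67), (array([  8. , 177.3]), 0.66)]
wrist handle_pivot []
[[264.5, 312.7], [277.8, 312.7], [291.0, 312.7], [303.7, 312.8], [309.7, 312.8]] [[262.57102302 313.0122122 ]]
```

View pics/m5.png

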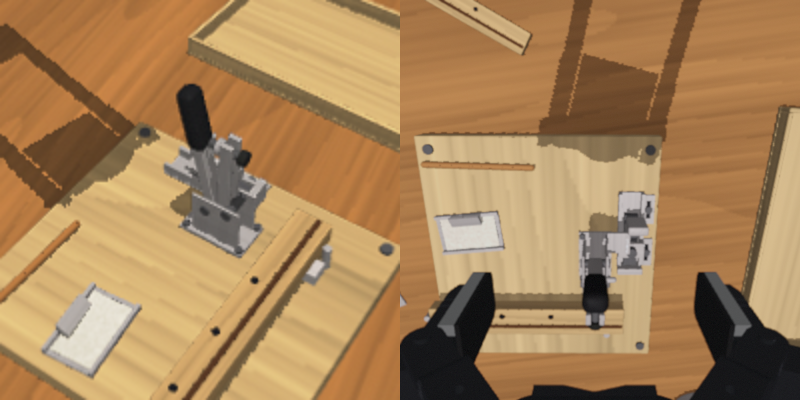

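The picture shows the handle up, the bar standing and the tab home. The handle angle measures about 1.36–1.38 rad. I'll nudge it gently with closed fingers to make sure it is at its stop.

>>> apply_moves(
  targets="0 0 0 0 1 3 4; 0 0 0 0 2 6 0; 0 0 0 0 3 9 0; 0 0 0 0 4.5 12 0; 0 0 0 0 5.9 12.3 0",
)

```text
time: 34.05
tool_pos: [484.9, -124.8, 117.1]
tcp_rot: [-179.6, -0.1, 82.3]
ft_force: [-0.2, -0.5, 0.4]
finger_gap: 11.8
```

>>> apply_moves(
  targets="0 0 0 0 0.2 0 0; 0 0 0 0 0.5 0 0; 0 0 0 0 0.8 0 0; 0 0 0 0 1.0 0 0; 0 0 0 0 1.1 0 0",
)

```text
time: 34.55
tool_pos: [498.1, -127.4, 123.3]
tcp_rot: [179.9, 0.0, 82.3]
ft_force: [-3.6, 0.2, 3.8]
finger_gap: 0.3
```

>>> apply_moves(
  targets="0 0 0 0 0.1 0 0; 0 0 0 0 0.2 0 0; 0 0 0 0 0.3 0 0; 0 0 0 0 0.3 0 0; 0 0 0 0 0.3 0 0",
)

```text
time: 35.05
tool_pos: [498.9, -127.5, 123.1]
tcp_rot: [-179.8, 0.0, 82.3]
ft_force: [-16.7, 2.4, 13.8]
finger_gap: 0.2
```

The nudge met a hard stop (16.7 N with no further motion), so the handle is fully up. Next is the runner.

>>> apply_moves(
  targets="0 0 0 0 -1.5 0 0; 0 0 0 0 -3 -1 0; 0 0 0 0 -3 -4 4; 0 0 0 0 -3 -7 8.5; 0 0 0 0 -3 -9.5 8.5",
)

```text
time: 35.55
tool_pos: [471.7, -123.9, 219.4]
tcp_rot: [179.8, 0.0, 82.3]
ft_force: [0.2, -0.9, -0.4]
finger_gap: 43.1
```

>>> apply_moves(
  targets="0 0 0.14 -2 3 0 8.5; 0 0 0.28 -4 6 0 8.5; 0 0 0.42 -6 9 0 8.5; 0 0 0.56 -8 12 0 8.5; 0 0 0.7 -8.7 15 0 8.5",
)

```text
time: 36.05
tool_pos: [609.2, -232.4, 217.4]
tcp_rot: [179.9, -0.0, 41.7]
ft_force: [0.3, 0.6, 0.2]
finger_gap: 84.9
```

>>> apply_moves(
  targets="0 0 0.14 0 0 0 8.5; 0 0 0.28 0 0 0 8.5; 0 0 0.42 0 0 0 8.5; 0 0 0.56 0 0 0 8.5; 0 0 0.7 0 0 0 8.5",
)

```text
time: 36.55
tool_pos: [608.5, -230.3, 217.5]
tcp_rot: [180.0, -0.1, 1.7]
ft_force: [0.2, 0.9, -0.8]
finger_gap: 84.8
```

```bash
python3 - <<'E'
from h import *
a=snapshot("wrist"); save(a,"w6.png")
for q,z in (("runner_mid",40),("jig_rests",30)):
  print(q,[(np.round(d['at']),round(d['confidence'],2),np.round(Ji(at('wrist',d['at'],z)),1)) for d in place_of('wrist',q)][:3])
go(J(74,-14,100),[180,0,JY])
E
```

```text
runner_mid []
jig_rests []
turn [ 0.    -0.001  0.171] shift cm [ 0.1   0.11 11.75] | t 36.7 [ 608.3 -230.2  217.5] [ 1.8e+02 -1.0e-01  2.2e+00] F [0.9 0.5 0.2]
```

>>> apply_moves(
  targets="0 0 0.1 0.1 0.1 3 8.5; 0 0 0.17 0.1 0.1 7 8.5; 0 0 0.17 0.1 0.1 11 8.5; 0 0 0.17 0.1 0.1 14 8.5; 0 0 0.17 0.1 0.1 16 8.5",
)

```text
time: 37.2
tool_pos: [607.5, -230.3, 54.1]
tcp_rot: [-179.9, 0.2, -7.4]
ft_force: [0.6, 0.2, -0.5]
finger_gap: 84.9
```

```bash
python3 - <<'E'
from h import *
go(J(74,-14,-4),[180,0,JY])
a=snapshot("wrist"); save(a,"w7.png")
print([(np.round(d['at']),round(d['confidence'],2),np.round(Ji(at('wrist',d['at'],40)),1)) for d in recognise('wrist','runner_mid')][:3])
E
```

```text
turn [-0.001  0.003  0.003] shift cm [0.22 0.09 5.81] | t 37.2 [ 607.5 -230.3   54.1] [-179.9    0.2   -7.4] F [ 0.6  0.2 -0.5]
[(array([175., 319.]), 0.73, array([73. , 25.8, 40. ])), (array([ 70., 136.]), 0.56, array([-17. ,  78.1,  40. ]))]
```

>>> apply_moves(
  targets="0 0 0 0.1 0.1 1.5 8.5; 0 0 0 0.1 0.1 3 8.5; 0 0 0 0.1 0.1 4.5 8.5; 0 0 0 0.1 0.1 5.5 8.5; 0 0 0 0.1 0.1 5.8 8.5",
)

```text
time: 37.8
tool_pos: [608.7, -231.5, -2.8]
tcp_rot: [-180.0, 0.2, -7.7]
ft_force: [-0.8, 0.1, 0.6]
finger_gap: 85.2
```

>>> apply_moves(
  targets="0 0 0 0 0 0 5; 0 0 0 0 0 0 3; 0 0 0 0 0 0 2.5; 0 0 0 0 0 0 2.5; 0 0 0 0 0 0 2.5",
  force=50,
)

```text
time: 38.3
tool_pos: [610.8, -232.5, 0.5]
tcp_rot: [180.0, -0.1, -7.7]
ft_force: [0.1, 0.2, 2.6]
finger_gap: 35.4
```

>>> apply_moves(
  targets="0 0 0 0 0 0 2.5; 0 0 0 0 0 0 2.5; 0 0 0 0 0 -0.3 2.5; 0 0 0 0 0 -0.7 2.5; 0 0 0 0 0 -1.2 2.5",
)

```text
time: 38.8
tool_pos: [609.2, -231.8, 10.9]
tcp_rot: [-180.0, 0.1, -7.7]
ft_force: [0.2, -0.8, -2.2]
finger_gap: 35.1
```

Runner held (gap 35, light load). I'll lift straight up, then swing over to the tray.

>>> apply_moves(
  targets="0 0 0 0 0 -3 2.5; 0 0 0 0 0 -7 2.5; 0 0 0 0 0 -11 2.5; 0 0 0 0 0 -15 2.5; 0 0 0 0 0 -19 2.5",
)

```text
time: 39.3
tool_pos: [609.5, -232.0, 203.1]
tcp_rot: [-180.0, 0.0, -7.7]
ft_force: [2.0, 0.3, -0.9]
finger_gap: 35.0
```

>>> apply_moves(
  targets="0 0 0 0 0 -0.5 2.5; 0 0 -0.1 -0.7 -3 -0.5 2.5; 0 0 -0.2 -1.5 -6 -0.5 2.5; 0 0 -0.3 -2.3 -9.5 -0.5 2.5; 0 0 -0.4 -3.2 -13 -0.5 2.5",
)

```text
time: 39.8
tool_pos: [594.8, -97.8, 205.4]
tcp_rot: [-180.0, 0.1, 15.4]
ft_force: [0.4, 0.1, -2.1]
finger_gap: 35.0
```

```bash
python3 - <<'E'
from h import *
go([572,153,205],[180,0,80]); print(sense()['finger_gap'])
a=snapshot("scene"); save(a,"s6.png")
print([(np.round(d['at']),round(d['confidence'],2)) for d in recognise('scene','runner_mid')][:3])
E
```

```text
turn [-1.000e-03  1.000e-03 -1.127e+00] shift cm [  4.48 -24.79   0.05] | t 39.8 [594.8 -97.8 205.4] [-1.80e+02  1.00e-01  1.54e+01] F [ 0.4  0.1 -2.1]
34.988336007598555
[(array([191., 377.]), 0.75), (array([265., 177.]), 0.75)]
```

>>> apply_moves(
  targets="0 0 -0.12 0.7 -4 0 2.5; 0 0 -0.24 1.4 -8 0 2.5; 0 0 -0.36 2.2 -12 0 2.5; 0 0 -0.48 2.9 -16 0 2.5; 0 0 -0.6 3.6 -20 0 2.5",
)

```text
time: 40.4
tool_pos: [577.2, 104.3, 205.7]
tcp_rot: [-180.0, 0.0, 49.8]
ft_force: [0.5, 0.3, -1.0]
finger_gap: 34.9
```

```bash
python3 -c "
from h import *
go([572,153,205],[180,0,80])"
```

```text
turn [-0.001  0.001 -0.527] shift cm [ 3.38 -3.54  0.07] | t 40.4 [577.2 104.3 205.7] [-180.     0.    49.8] F [ 0.5  0.3 -1. ]
```

>>> apply_moves(
  targets="0 0 -0.12 1 -1 0 2.5; 0 0 -0.24 2 -2 0 2.5; 0 0 -0.36 3.4 -3.5 0 2.5; 0 0 -0.48 3.4 -3.5 0 2.5; 0 0 -0.53 3.4 -3.5 1 2.5",
)

```text
time: 40.9
tool_pos: [573.8, 152.3, 197.2]
tcp_rot: [179.9, -0.0, 80.2]
ft_force: [0.8, 0.8, -0.6]
finger_gap: 35.0
```

```bash
python3 - <<'E'
from h import *
a=snapshot("scene"); save(a,"s7.png"); snapshot("wrist")
for n in ('scene','wrist'): print(n,[(np.round(d['at']),round(d['confidence'],2),np.round(at(n,d['at'],0))) for d in place_of(n,'tray')][:3])
go([573,154,-10],[180,0,80])
E
```

```text
scene [(array([190., 407.]), 0.94, array([572., 170.,   0.]))]
wrist [(array([132.,  40.]), 0.33, array([ 485., -118.,    0.]))]
turn [-0.001  0.001 -0.003] shift cm [2.700e-01 1.000e-02 2.056e+01] | t 41.1 [572.7 151.5 195.6] [-179.9    0.    79.8] F [ 0.4  0.8 -1.7]
```

>>> apply_moves(
  targets="0 0 0 0.3 0 4 2.5; 0 0 0 0.3 0 8.5 2.5; 0 0 0 0.3 0 13 2.5; 0 0 0 0.3 0 17 2.5; 0 0 0 0.3 0 19.5 2.5",
)

```text
time: 41.6
tool_pos: [571.5, 154.1, -2.2]
tcp_rot: [-179.8, 0.1, 79.8]
ft_force: [-0.0, 0.2, -1.8]
finger_gap: 35.0
```

>>> apply_moves(
  targets="0 0 0 0 0 0.4 2.5; 0 0 0 0 0 0.8 2.5; 0 0 0 0 0 1.1 2.5; 0 0 0 0 0 1.3 2.5; 0 0 0 0 0 1.4 2.5",
)

```text
time: 42.1
tool_pos: [574.8, 155.1, -11.2]
tcp_rot: [179.9, -0.0, 80.0]
ft_force: [-1.1, 0.8, -2.3]
finger_gap: 35.1
```

>>> apply_moves(
  targets="0 0 0 0 0 0.2 2.5; 0 0 0 0 0 0.4 2.5; 0 0 0 0 0 0.6 2.5; 0 0 0 0 0 0.7 2.5; 0 0 0 0 0 0.8 2.5",
)

```text
time: 42.6
tool_pos: [573.5, 154.9, -20.9]
tcp_rot: [-180.0, 0.0, 80.0]
ft_force: [0.5, -0.4, -0.9]
finger_gap: 35.0
```

>>> apply_moves(
  targets="0 0 0 0 0 0.05 2.5; 0 0 0 0 0 0.1 2.5; 0 0 0 0 0 0.15 2.5; 0 0 0 0 0 0.2 2.5; 0 0 0 0 0 0.2 2.5",
)

```text
time: 43.1
tool_pos: [573.6, 154.9, -22.7]
tcp_rot: [-180.0, 0.0, 80.0]
ft_force: [-0.7, 0.1, -1.6]
finger_gap: 35.1
```

>>> apply_moves(
  targets="0 0 0 0 0 0.05 2.5; 0 0 0 0 0 0.1 2.5; 0 0 0 0 0 0.15 2.5; 0 0 0 0 0 0.2 2.5; 0 0 0 0 0 0.2 2.5",
)

```text
time: 43.6
tool_pos: [573.7, 155.0, -23.1]
tcp_rot: [-180.0, 0.0, 80.0]
ft_force: [-7.4, -2.1, 13.2]
finger_gap: 35.1
```

>>> apply_moves(
  targets="0 0 0 0 0 0.05 2.5; 0 0 0 0 0 0.1 2.5; 0 0 0 0 0 0.1 2.5; 0 0 0 0 0 0.1 2.5; 0 0 0 0 0 0.1 2.5",
)

```text
time: 44.1
tool_pos: [573.8, 155.0, -23.1]
tcp_rot: [-180.0, 0.0, 80.0]
ft_force: [-13.4, -2.6, 21.6]
finger_gap: 35.1
```

On the tray floor. I'll ease the pressure, open, and retreat upwards.

>>> apply_moves(
  targets="0 0 0 0 0 -0.15 2.5; 0 0 0 0 0 -0.2 2.5; 0 0 0 0 0 -0.2 4; 0 0 0 0 0 -0.2 6; 0 0 0 0 0 -0.2 6.5",
)

```text
time: 44.6
tool_pos: [573.5, 154.9, -24.0]
tcp_rot: [-180.0, 0.0, 80.0]
ft_force: [0.3, -0.4, -0.2]
finger_gap: 64.9
```

>>> apply_moves(
  targets="0 0 0 0 0 -0.5 6.5; 0 0 0 0 0 -2 6.5; 0 0 0 0 0 -6 6.5; 0 0 0 0 0 -10 6.5; 0 0 0 0 0 -14 6.5",
)

```text
time: 45.1
tool_pos: [573.6, 154.9, 119.2]
tcp_rot: [180.0, -0.0, 80.0]
ft_force: [1.2, 0.7, -0.2]
finger_gap: 65.1
```

>>> apply_moves(
  targets="0 0 0 -4 0 -3 6.5; 0 0 0 0 -4 -6 6.5; 0 0 0 0 -8 -8 6.5; 0 0 0 0 -12 -8 6.5; 0 0 0 0 -14 -8 6.5",
)

```text
time: 45.6
tool_pos: [434.1, 180.2, 199.1]
tcp_rot: [179.8, -0.1, 80.0]
ft_force: [0.2, 0.2, -0.1]
finger_gap: 64.8
```

```bash
python3 - <<'E'
from h import *
s=sense(); print(s['time'],s['tool_pos'],s['finger_gap'],s['ft_force'])
for n in ('scene','wrist'):
  save(snapshot(n),n+'8.png')
  for q,z in (('runner_mid',15),('handle_grip',160),('label_frame',18),('pencil',22)):
    print(n,q,[(np.round(d['at']),round(d['confidence'],2),np.round(at(n,d['at'],z))) for d in place_of(n,q)][:3])
c=cv2.imread('pics/scene8.png')[130:330,200:500]; cv2.imwrite('pics/m8.png',np.hstack([cv2.resize(c,(480,360)),cv2.resize(cv2.imread('pics/wrist8.png'),(320,360))]))
E
```

```text
45.6 [434.06429847 180.20221158 199.12769257] 64.81005836860955 [ 0.20509586  0.23724229 -0.11047743]
scene runner_mid [(array([187., 406.]), 0.93, array([573., 159.,  15.])), (array([263., 178.]), 0.56, array([ 256., -242.,   15.]))]
scene handle_grip [(array([224., 317.]), 0.72, array([ 516., -164.,  160.])), (array([212., 328.]), 0.6, array([ 520., -130.,  160.])), (array([187., 406.]), 0.29, array([616.,  -9., 160.]))]
scene label_frame [(array([326., 274.]), 0.97, array([ 493., -284.,   18.])), (array([192., 408.]), 0.2, array([582., 142.,  18.]))]
scene pencil [(array([298., 244.]), 0.85, array([ 418., -258.,   22.])), (array([306., 322.]), 0.72, array([ 548., -214.,   22.])), (array([236., 311.]), 0.19, array([453., -73.,  22.]))]
wrist runner_mid [(array([287., 313.]), 0.74, array([569., 156.,  15.])), (array([254.,  67.]), 0.57, array([ 481., -105.,   15.]))]
wrist handle_grip []
wrist label_frame []
wrist pencil []
```

The networks put the runner at (570,157), centred in the tray. The handle is at (212,328), which matches 1.40 rad, and the label holder and pencil haven't moved. Handing in.

```bash
python3 -c "
from bench import *
print(hand_in())"
```

```text
the job is handed in; nothing more can be done
None
```

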